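# Stop both jog drives, then park the instrument

## Robot

A 6-joint arm with a two-finger parallel gripper is mounted at the origin on the work surface. World frame = base frame: x ahead of the robot, y to its left, z up, the work surface at z = 0. Lengths are in m, angles in degrees, forces in N, time in s.
With the tool pointing down it reaches from about 0.425 to 1.125 m from the base axis. Payload 14.9 kg.
Tool frame: the origin (TCP) lies midway between the tips of the shut fingers; the grasp point (between the pads) lies 19 mm behind it; z points along the fingers, y is the line along which they close (so a half turn about z gives the same grasp; the last joint's range is limited). The gripper opens to 91 mm and grips with 3 to 60 N. Pads are 32 mm wide; open, the fingers measure 118 mm over their backs; the gripper's body (76 mm by 178 mm) begins 60 mm behind the grasp point.
Start: joints at [-77.538, 21.709, 99.362, -0, 58.929, -1.908], TCP at [0.174, -0.678, 0.214] pointing down, gripper open.
Joint ranges: [-158.91, 158.91], [-42.39, 125.64], [0.06, 152.35], [-60.88, 240.88], [17.5, 164.5], [-176.32, 176.32]. Speed limits (degrees/s): [108.29, 108.29, 136.94, 180, 180, 180].

## Interface

Orientations are given as a 3x3 rotation matrix whose columns are the frame's x, y, z axes.
In Python, from workcell import arm, imaging, nets gives the robot as it stands.
- The arm moves only by the shell command python3 -m inch 'ROWS' [FORCE]. ROWS is a JSON object of lists of equal length, an entry for each row: "jaw": the closure, from 0 (fully open) to 1 (shut); "linear": the shift along the tool's x, y, z in m, a list of three; "rotation": the turn, a rotation vector about the tool's x, y, z in degrees, a list of three. A call has 1 to 20 rows; each row shifts and turns the commanded pose from where the row before left it, along the tool's axes as they then stand; what a row does not reach is not made up. A row lasts 1/12 s, in which the tool goes at most 41.7 mm and 7.16 degrees, less where a joint would pass 70% of its speed; a pose out of reach is approached as far as the arm can. A call is refused whole if a number of a shift passes 0.0417 or a number of a turn 7.16, either way. A call with a gripper value outside its range is refused whole. The fingers move at their own pace and stop on an object; FORCE is the grip in N (left out, the last holds). Time passes only in rows, so rows that do not move let the fingers close. It gives the time, the measured TCP pose, the force, the opening and the grip force at its end, in the units of the state.
- arm.get_obs(): the state, without advancing time (a new reading comes with each control period).
- imaging.read_camera(name): name is "scene" or "top" or "wrist"; returns (picture, depth): 400x640x3 uint8, red, green, blue; 400x640 float32, m along the optical axis (not along the pixel's ray), 0 where there is no reading.
- imaging.calibration(name): a dict with "K" (3x3 intrinsics, pixels), "D" ([k1, k2, p1, p2, k3] as OpenCV has them; the pictures are not rectified), "extrinsics" (4x4, takes a point from camera to world coordinates). Camera axes: x right, y down, z forward; pixel columns grow to the right and rows downward; lengths in m; the calibration is good to about 2 mm. A picture is of the moment at which its call begins: read the wrist's pose just before it. calibration takes no time and is no camera call; for the wrist camera it gives the pose at the moment of the call.
- arm.job_done(): hands the job in; it is judged then, once.
Trained networks look in the newest picture that a camera, given by its name, has taken for a name from the list of things; names that differ only in an ending like _2 or _b are one class to them, and where a whole thing is asked for, a point or a joint stands for the part that bears it (a point fixed in the world has none). Each returns a list of dicts, best first, with "confidence" (0 to 1); they miss things now and then, are a little off and sometimes report something else, mostly with a low value. They report only what shows in the picture. A call takes as long as a camera call. They do not tell look-alikes from the thing itself.
- nets.recognise(camera, name): "centre" ([column, row] as shares, 0 to 1, of the picture: columns of its width, rows of its height, amid what is visible of it).
- nets.masks_of(camera, name): "pixels" (400x640 bool, what is visible of it) and "centre" ([column, row] as shares, 0 to 1, of the picture: columns of its width, rows of its height, amid what is visible of it).
- nets.mark_of(camera, name): "centre" ([column, row] as shares, 0 to 1, of the picture: columns of its width, rows of its height: a listed point, or the origin of a listed thing).
The state is a dict: "time_s": time; "joints": joint angles; "joint_velocities": joint speeds; "joint_torque": joint torques, N m; "tool_pos": TCP position; "orientation": TCP orientation; "contact_force": force on the tool from outside, world axes, zero at the start; "wrist_torque": the same for the moment, N m; "gripper_width": finger opening in m; "grip_force": force on a finger pad.
Only numpy, scipy, OpenCV 4.12 (cv2) and the standard library are available. Lean on these libraries where they do the work, as an engineer would, in place of code of your own. Each camera call takes 0.05 s, during which the arm holds its last target. There are 200 camera calls.

## Task

Make the manipulator bench safe: set the jog lever of each of the two stations to its centre off detent. Only when both are off, lift the instrument out of its cradle and lay it flat in the steel tray, setting it down rather than dropping it, and let go. Leave the bottle, the jar, the objective and the screwdriver where they are.

Things in the scene. Friction and masses are not known exactly. Their poses are not given: they have to be found in the camera images.
- station_a: One of two identical fixed jog stations, left or right. Origin: under the centre of its 130 x 130 mm aluminium base; z up. Its sloped panel (130 wide, 140 along the slope) faces its own -x and up: outward normal (-0.643, 0, 0.766), edges at x -54 z 39 and x +54 z 129 mm. Lever pivot at (0, 0, 84) mm. Nothing stands beside the lever; the sides are open.
- station_b: The other station, same as station_a. On each a white lamp bar overhangs the panel: x -30 to +66, y +-65, z 233 to 249 mm, on two 12 mm posts at x +58, y +-59 mm (panel, posts and bar in station axes). So reach the lever's ball with the tool tilted, along the panel's normal, not from straight above.
- lever_a (a joint): Three-position jog lever of station_a, rad, swinging sideways over the panel. 0 = centre off detent, square to the panel; +0.45 = fully to the station's +y, -0.45 = fully to its -y (stops). It springs into the nearest of the three; the off detent is narrow, crests at +-0.18. About 5 N at the ball moves it out of an end, 3.5 N out of off. Starts at the +y end.
- lever_b (a joint): The same lever of station_b; starts at the -y end. Each lever: steel stem 10 mm thick with a black ball 24 mm across; ball centre in station axes at (0, 0, 84 mm) + 70 mm x (cos q x panel normal + sin q x (0, 1, 0)), q the joint value.
- ball_a (a point): Centre of the 24 mm ball of lever_a (position; its axes are the lever body's: at 0 rad those of the station).
- ball_b (a point): Centre of the 24 mm ball of lever_b.
- instrument_mid (a point): Centre (half-way up) of the loose instrument, 0.18 to 0.35 kg: aluminium body 84 (x) x 34 (y) x 30 mm high with a steel nose 22 mm thick at +x and a black round end 26 mm thick at -x; 152 mm long in all. Lies in the cradle along the cradle's x, centre 57 mm above the table. Grip it across its 34 mm between the saddles. On the tray's floor its centre is 19 mm up.
- cradle: Fixed aluminium cradle: base 120 (x) x 80 x 8 mm, two upright saddles 10 mm thick at x +-34 mm, 56 mm wide, carrying the instrument at z 42 mm between lips that reach z 50 mm at y +-21 to 28 mm: lift straight up. Open between the saddles (58 mm). Origin under the centre, long axis x, z up.
- tray: Fixed open steel tray, outside 200 (x) x 120 (y) x 22 mm high, walls and floor 4 mm. Origin under its centre, long axis x, z up. The instrument fits only lengthwise along x, either way round. Tray and cradle may each be on the left or the right.
- bottle_mid (a point): Bystander: centre of a white bottle 52 mm across, 100 mm high, loose, between or near the stations.
- jar_mid (a point): Bystander: centre of a loose glass jar with a steel lid, 44 mm across, 80 mm high, near the middle of the bench in front of the bottle.
- objective_mid (a point): Bystander: about the centre of a loose dark steel microscope objective, 52 mm across, 65 mm high, standing to one side.
- driver: Bystander: loose screwdriver with a black handle, 160 mm long, lying to one side along its x.
Mind the look-alikes: they are no part of the job. Of the things that look like the part that bears instrument_mid, the larger one is meant.

How it is judged (in metres and radians):
On the way, in this order (a step that is already met when the one before it is completed fails the run):
1. both jog levers rest in the centre off detent (value of joint lever_a between -0.07 and 0.07 rad and value of joint lever_b between -0.07 and 0.07 rad), for 0.3 s.
2. the instrument, still held, is down in the tray (within 20 mm of its floor) (x of instrument_mid in the frame of tray between -0.035 and 0.035 m and y of instrument_mid in the frame of tray between -0.045 and 0.045 m and height (world z) of instrument_mid below 0.039 m and contact force between the fingers and instrument above 0.5 N), for 0.05 s.
At the end, for the whole second after the job is handed in: Both levers within 0.07 rad of centre; the instrument at rest, flat on the tray's floor (centre lower than 26 mm, upright within 0.15 rad, within 35 mm of the tray's centre lengthwise and 45 mm across), released (all of step 1 and x of instrument_mid in the frame of tray between -0.035 and 0.035 m and y of instrument_mid in the frame of tray between -0.045 and 0.045 m and height (world z) of instrument_mid below 0.026 m and angle between instrument_mid's own z axis and vertical below 0.15 rad and linear speed of instrument below 0.02 m/s); the robot touches nothing.
It fails at once if the instrument is taken from its place while a lever is not off (distance of instrument_mid from where it was at the start of the episode above 0.02 m and not (value of joint lever_a between -0.14 and 0.14 rad and value of joint lever_b between -0.14 and 0.14 rad)).
It fails at once if a bystander is moved more than 20 mm (distance of any of bottle_mid, jar_mid, objective_mid, driver from where it was at the start of the episode above 0.02 m).
It also fails if it takes over 53 s, if anything falls off the work surface, if the arm or the gripper's body presses on something with over 40 N, if the wrist force passes 120 N, or if a joint passes its speed limit or range.

## Working session

There is one attempt and no reset: what is moved stays moved. The work goes in short steps, Python scripts to look and compute and a shell command to move; the robot and the scene stay as the last step left them, time stands still between calls to the robot, and variables do not carry over. Pictures are saved under pics/ and viewed, at most 11 in all, crops included, and the job is handed in when it is done.

```bash
ls; mkdir -p pics; cat > h.py <<'E'
import numpy as np, cv2
from workcell import arm, imaging, nets
def world(cam, uv, depth=None, z=None):
    c=imaging.calibration(cam);K=np.array(c['K']);D=np.array(c['D']);T=np.array(c['extrinsics'])
    uv=np.asarray(uv,float).reshape(-1,1,2)
    r=cv2.undistortPoints(uv,K,D).reshape(-1,2); r=np.c_[r,np.ones(len(r))]
    if z is not None:
        d=r@T[:3,:3].T; s=(z-T[2,3])/d[:,2]; return T[:3,3]+d*s[:,None]
    return (r*np.asarray(depth).reshape(-1,1))@T[:3,:3].T+T[:3,3]
E
python3 - <<'E'
from h import *
for c in ("top","scene"):
    im,d=imaging.read_camera(c); cv2.imwrite(f"pics/{c}0.png",im[:,:,::-1]); np.save(f"{c}0.npy",d)
    for n in ("station_a","ball_a","instrument_mid","cradle","tray","bottle_mid","jar_mid","objective_mid","driver"):
        for r in nets.mark_of(c,n)[:3]:
            if r['confidence']<.3: continue
            u,v=r['centre'][0]*640,r['centre'][1]*400; 
            dd=d[int(min(v,399)),int(min(u,639))]
            print(c,n,round(r['confidence'],2),int(u),int(v),world(c,(u,v),[dd]).round(3)[0])
print(imaging.calibration('top')['extrinsics'],imaging.calibration('scene')['extrinsics'],arm.get_obs()['time_s'])
E
```

```text
pics
top station_a 0.86 402 143 [ 0.633 -0.192  0.069]
top station_a 0.7 242 154 [0.601 0.182 0.12 ]
top ball_a 0.59 246 157 [0.59  0.169 0.136]
top ball_a 0.59 246 152 [0.616 0.184 0.074]
top ball_a 0.5 412 144 [ 0.614 -0.198  0.144]
top instrument_mid 0.76 430 278 [ 0.435 -0.004  0.936]
top instrument_mid 0.61 371 224 [ 0.439 -0.114  0.067]
top cradle 0.89 367 222 [ 0.444 -0.104  0.071]
top cradle 0.52 476 219 [ 0.448 -0.382  0.02 ]
top tray 0.87 267 224 [0.443 0.143 0.004]
top bottle_mid 0.66 323 131 [ 0.657 -0.001  0.097]
top bottle_mid 0.36 374 224 [ 0.439 -0.121  0.071]
top jar_mid 0.5 320 172 [0.564 0.006 0.078]
top objective_mid 0.56 193 227 [0.436 0.315 0.058]
top driver 0.93 474 221 [ 0.443 -0.38   0.011]
top driver 0.59 244 154 [0.612 0.189 0.07 ]
scene station_a 0.76 326 313 [ 0.68  -0.268  0.087]
scene station_a 0.57 399 194 [0.637 0.188 0.007]
scene ball_a 0.57 387 151 [0.591 0.172 0.14 ]
scene ball_a 0.45 313 255 [ 0.66  -0.281  0.249]
scene instrument_mid 0.81 266 224 [ 0.444 -0.136  0.072]
scene instrument_mid 0.73 184 251 [ 0.31  -0.266  0.023]
scene instrument_mid 0.58 385 151 [0.587 0.172 0.139]
scene cradle 0.6 272 237 [ 0.442 -0.117  0.007]
scene tray 0.79 329 182 [ 0.45   0.138 -0.   ]
scene bottle_mid 0.93 380 233 [ 0.673 -0.025  0.071]
scene jar_mid 0.59 328 313 [ 0.682 -0.268  0.089]
scene objective_mid 0.82 354 137 [0.436 0.31  0.049]
scene driver 0.91 195 327 [ 0.459 -0.388  0.016]
[[-0.01067742 -0.9966021   0.0816716   0.43477888]
 [-0.99986378  0.01166897  0.01167303 -0.00443939]
 [-0.01258639 -0.08153584 -0.99659093  0.93601283]
 [ 0.          0.          0.          1.        ]] [[ 0.85253519  0.35472725 -0.38386498  0.86803168]
 [ 0.52252189 -0.56096496  0.64209749 -0.61768139]
 [ 0.01243467 -0.74798856 -0.66359513  0.72335848]
 [ 0.          0.          0.          1.        ]] 1.0
```

View pics/top0.png

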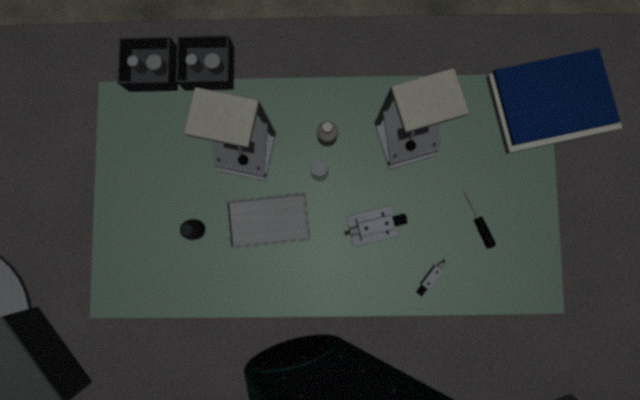

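View pics/scene0.png

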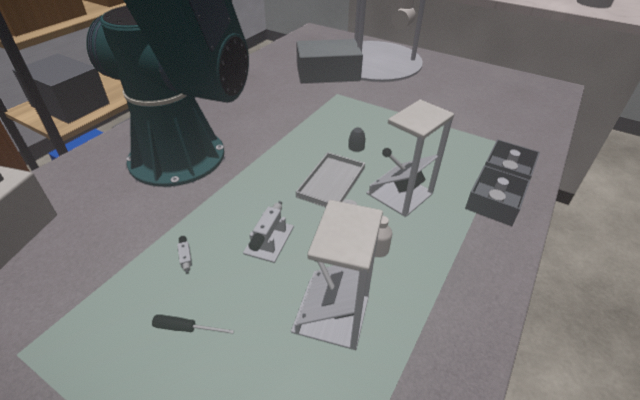

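The top view shows the stations at (242,150) and (410,130) with ball knobs at (243,160) and (410,145). The tray is at (268,220), the instrument in its cradle at (373,225), and a small look-alike at (431,277). The scene view agrees. Next I'll get yaws from the depth clouds.

```bash
cat > m.py <<'E'
from h import *
d=np.load('top0.npy'); v,u=np.mgrid[0:400,0:640]
P=world('top',np.c_[u.ravel(),v.ravel()],d.ravel()).reshape(400,640,3); P[d==0]=np.nan
im=cv2.imread('pics/top0.png').astype(float).mean(2)
def rect(m,n):
    m=cv2.morphologyEx(m.astype(np.uint8),cv2.MORPH_OPEN,np.ones((3,3)))>0
    q=P[m][:,:2].astype(np.float32); (c,s,a)=cv2.minAreaRect(q); z=np.median(P[m][:,2])
    if s[0]<s[1]: s=s[::-1];a+=90
    print(n,m.sum(),'rect c',np.round(c,4),'size',np.round(s,4),'long axis deg',round((a+90)%180-90,2),'mean',q.mean(0).round(4),'z',z.round(4)); return c,a
X,Y,Z=P[...,0],P[...,1],P[...,2]
for n,s in (('L',1),('R',-1)):
    m=(np.abs(Z-.249)<.015)&(Y*s>.05)&(Y*s<.4)&(X>.5)&(X<.85)
    c,a=rect(m,'bar'+n)
    a=(a+90)%180-90; yaw=a-90 if a>0 else a+90   # long axis is station y
    yaw=(yaw+90)%180-90; t=np.radians(yaw);ex=np.array([np.cos(t),np.sin(t)]);ey=np.array([-ex[1],ex[0]])
    o=np.array(c)-.018*ex; print(' origin',o.round(4),'yaw',round(yaw,2))
    for q in (-.45,0,.45):
        b=.07*np.array([-.643*np.cos(q),np.sin(q),.766*np.cos(q)]); print('  ball',q,(o+b[0]*ex+b[1]*ey).round(4),(.084+b[2]).round(4))
    m=(Z>.11)&(Z<.17)&(Y*s>.05)&(Y*s<.35)&(X>.5)&(X<.75)&(im<60)
    m=m&(np.hypot(X-(o-.043*ex)[0],Y-(o-.043*ex)[1])<.06)
    print('  dark pts',m.sum(),np.nanmean(P[m],0).round(4), 'px',u[m].mean().round(1),v[m].mean().round(1),'max z',Z[m].max() if m.any() else 0)
    base=(Z<.03)
rect((Z>.01)&(Z<.035)&(Y>.02)&(Y<.27)&(X>.35)&(X<.53),'tray')
rect((Z>.06)&(Z<.09)&(Y<-.02)&(Y>-.25)&(X>.35)&(X<.53),'instr')
rect((Z>.003)&(Z<.09)&(Y<-.02)&(Y>-.25)&(X>.35)&(X<.53),'cradle+instr')
for n,c in (('bottle',(.66,0)),('jar',(.565,0)),('obj',(.436,.315))):
    m=(np.hypot(X-c[0],Y-c[1])<.05)&(Z>.04); rect(m,n)
E
python3 m.py; python3 - <<'E'
from h import *
im=cv2.imread('pics/top0.png'); a=im[60:250,170:460]; a=cv2.resize(a,None,fx=2.7,fy=2.7,interpolation=3); cv2.imwrite('pics/crop.png',np.clip(a*2.0,0,255).astype(np.uint8))
E
```

```text
barL 3267 rect c [0.6499 0.1954] size [0.1307 0.0969] long axis deg 77.09 mean [0.6485 0.1948] z 0.2481
 origin [0.6323 0.1994] yaw -12.91
  ball -0.45 [0.586  0.1788] 0.1323
  ball 0 [0.5885 0.2095] 0.1376
  ball 0.45 [0.5996 0.2381] 0.1323
  dark pts 109 [0.5879 0.1802 0.1359] px 241.8 158.8 max z 0.1455573562271697
barR 3363 rect c [ 0.6781 -0.2087] size [0.1316 0.0972] long axis deg -74.41 mean [ 0.6763 -0.2071] z 0.2482
 origin [ 0.6608 -0.2136] yaw 15.59
  ball -0.45 [ 0.6299 -0.2538] 0.1323
  ball 0 [ 0.6174 -0.2257] 0.1376
  ball 0.45 [ 0.6135 -0.1951] 0.1323
  dark pts 107 [ 0.6153 -0.1944  0.136 ] px 410.0 144.5 max z 0.14599309248086223
tray 72 rect c [0.4371 0.2381] size [0.0963 0.0055] long axis deg 6.08 mean [0.4383 0.2374] z 0.0193
instr 718 rect c [ 0.4373 -0.1285] size [0.1393 0.034 ] long axis deg -77.1 mean [ 0.4372 -0.1276] z 0.0701
cradle+instr 1598 rect c [ 0.4359 -0.1222] size [0.1521 0.08  ] long axis deg -77.01 mean [ 0.4367 -0.1215] z 0.0488
bottle 364 rect c [ 0.6661 -0.0094] size [0.0482 0.047 ] long axis deg -0.54 mean [ 0.6613 -0.0094] z 0.0707
jar 267 rect c [0.5716 0.0107] size [0.0406 0.0403] long axis deg 64.21 mean [0.5699 0.0108] z 0.0784
obj 294 rect c [0.433 0.329] size [0.0441 0.0441] long axis deg 89.56 mean [0.434  0.3246] z 0.0583
```

View pics/crop.png

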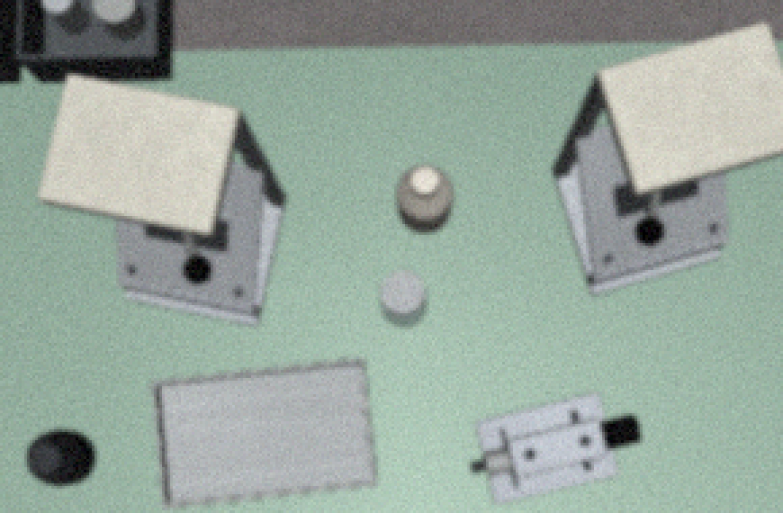

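```bash
cat > p.py <<'E'
from h import *
from scipy.spatial.transform import Rotation as Ro
ST={'a':(np.array([.6608,-.2136]),15.59),'b':(np.array([.6323,.1994]),-12.91)}
def frame(s):
    o,y=ST[s]; return np.r_[o,0],Ro.from_euler('z',y,degrees=True).as_matrix()
N=np.array([-.643,0,.766])
def lever(s,y,back):
    "TCP position: tool along -N; y offset from centre plane; TCP at ball centre(q=0) + back along N"
    o,S=frame(s); p=o+S@(np.array([0,y,.084])+(.07+back)*N)
    z=-S@N; yy=S[:,1]; return p,np.c_[np.cross(yy,z),yy,z]
def plan(p,R,n,sym=True):
    ob=arm.get_obs(); R0=np.array(ob['orientation']); p0=np.array(ob['tool_pos'])
    c=[R,R@np.diag([-1,-1,1])] if sym else [R]
    ws=[Ro.from_matrix(R0.T@r).as_rotvec() for r in c]
    w=min(ws,key=np.linalg.norm)/n
    A=sum(R0@Ro.from_rotvec(k*w).as_matrix() for k in range(n))
    v=np.linalg.solve(A,np.asarray(p)-p0)
    print(n,'rows linear',v.round(4).tolist(),'rot',np.degrees(w).round(2).tolist(),'| norm',np.linalg.norm(v).round(4),'now',p0.round(4),'to',np.round(p,4),'t',ob['time_s'],'j',np.round(ob['joints'],0))
E
cat >> m.py <<'E'
print('----')
b,g,r=[cv2.GaussianBlur(cv2.imread('pics/top0.png'),(3,3),0)[...,i].astype(float) for i in range(3)]
grey=np.abs(g-r)<.06*g
W22=world('top',np.c_[u.ravel(),v.ravel()],z=.022).reshape(400,640,3)
m=(grey&(u>222)&(u<315)&(v>188)&(v<252)).astype(np.uint8)
m=cv2.morphologyEx(cv2.morphologyEx(m,cv2.MORPH_CLOSE,np.ones((5,5))),cv2.MORPH_OPEN,np.ones((7,7)))>0
print('tray',cv2.minAreaRect(W22[m][:,:2].astype(np.float32)),m.sum())
W8=world('top',np.c_[u.ravel(),v.ravel()],z=.008).reshape(400,640,3)
m=(Z>.004)&(Z<.014)&(X>.36)&(X<.52)&(Y<-.03)&(Y>-.22)
rect(m,'cradle base')
for nm in ('tray',):
    for r in nets.masks_of('top',nm)[:1]:
        k=r['pixels']; print(nm,cv2.minAreaRect(W22[k][:,:2].astype(np.float32)),k.sum())
m=im<25; m&=(u>390)&(u<412)&(v>208)&(v<232); print('black end',P[m][:,:2].min(0),P[m][:,:2].max(0),np.nanmean(P[m],0))
E
python3 m.py | sed -n '/----/,$p'; python3 - <<'E'
from p import *
print(arm.get_obs()['orientation'])
plan(*lever('a',.015,.13),20)
E
```

```text
----
tray ((0.4534454345703125, 0.14129096269607544), (0.11650869995355606, 0.19661720097064972), 5.680788040161133) 3609
cradle base 667 rect c [ 0.4357 -0.1217] size [0.1195 0.08  ] long axis deg -77.01 mean [ 0.4358 -0.1158] z 0.007
tray ((0.45213016867637634, 0.1415153294801712), (0.12047097831964493, 0.197916179895401), 5.248281478881836) 3657
black end [ 0.43969226 -0.19406436] [ 0.46118901 -0.16678959] [ 0.45089968 -0.18069921  0.06700785]
[[ 9.68711817e-01  2.48188262e-01 -3.66652188e-05]
 [ 2.48188262e-01 -9.68711818e-01 -6.24358553e-06]
 [-3.70676154e-05 -3.05164185e-06 -9.99999999e-01]]
20 rows linear [0.0227, -0.0168, 0.0066] rot [0.02, 2.0, -0.06] | norm 0.029 now [ 0.1737 -0.6781  0.2139] to [ 0.5329 -0.2337  0.2372] t 1.05 j [-78.  22.  99.  -0.  59.  -2.]
```

```bash
python3 -m inch '{"jaw":[0,0,0,0,0,0,0,0,0,0,0,0,0,0,0,0,0,0,0,0],"linear":[[0.0227,-0.0168,0.0066],[0.0227,-0.0168,0.0066],[0.0227,-0.0168,0.0066],[0.0227,-0.0168,0.0066],[0.0227,-0.0168,0.0066],[0.0227,-0.0168,0.0066],[0.0227,-0.0168,0.0066],[0.0227,-0.0168,0.0066],[0.0227,-0.0168,0.0066],[0.0227,-0.0168,0.0066],[0.0227,-0.0168,0.0066],[0.0227,-0.0168,0.0066],[0.0227,-0.0168,0.0066],[0.0227,-0.0168,0.0066],[0.0227,-0.0168,0.0066],[0.0227,-0.0168,0.0066],[0.0227,-0.0168,0.0066],[0.0227,-0.0168,0.0066],[0.0227,-0.0168,0.0066],[0.0227,-0.0168,0.0066]],"rotation":[[0,2,-0.06],[0,2,-0.06],[0,2,-0.06],[0,2,-0.06],[0,2,-0.06],[0,2,-0.06],[0,2,-0.06],[0,2,-0.06],[0,2,-0.06],[0,2,-0.06],[0,2,-0.06],[0,2,-0.06],[0,2,-0.06],[0,2,-0.06],[0,2,-0.06],[0,2,-0.06],[0,2,-0.06],[0,2,-0.06],[0,2,-0.06],[0,2,-0.06]]}' 20
python3 - <<'E'
from p import *
plan(*lever('a',.015,.13),2)
plan(*lever('a',.015,-.012),8)
for c in ('scene','wrist'):
    im,d=imaging.read_camera(c)
    cv2.imwrite(f'pics/{c}1.png',im[:,:,::-1])
E
```

```text
time_s: 2.72
tool_pos: [0.5349, -0.233, 0.2362]
orientation: [[0.736, 0.267, 0.622], [0.208, -0.964, 0.167], [0.644, 0.007, -0.765]]
contact_force: [1.5, -0.8, 0.2]
gripper_width: 0.0914
grip_force: 0.0
2 rows linear [-0.0005, 0.0001, -0.0011] rot [0.19, -0.04, 0.08] | norm 0.0012 now [ 0.5349 -0.233   0.2362] to [ 0.5329 -0.2337  0.2372] t 2.7167 j [-40.   3. 128.  57.  39.  -9.]
8 rows linear [-0.0001, -0.0001, 0.0175] rot [0.05, -0.01, 0.02] | norm 0.0175 now [ 0.5349 -0.233   0.2362] to [ 0.6208 -0.2092  0.1284] t 2.7167 j [-40.   3. 128.  57.  39.  -9.]
```

View pics/scene1.png

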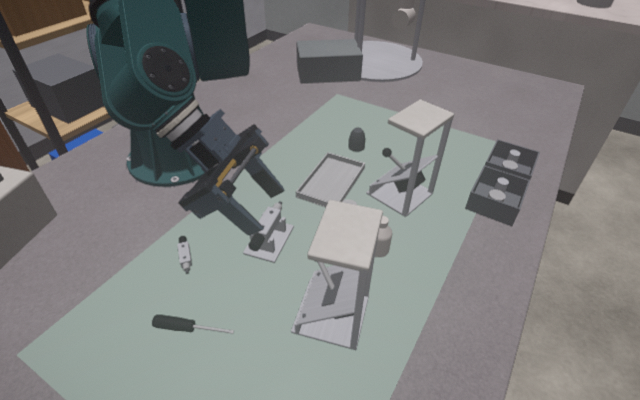

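View pics/wrist1.png

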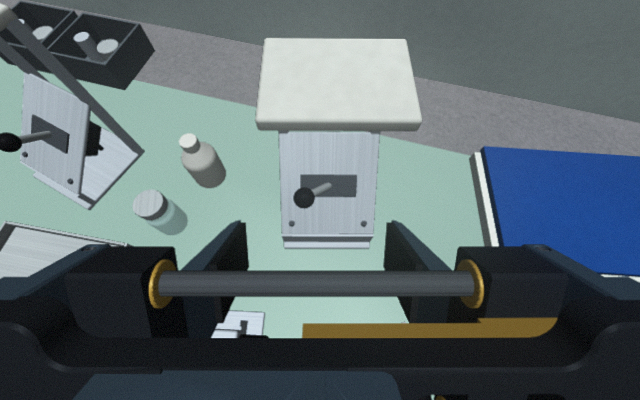

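The scene view shows the tilted gripper squarely above the right panel. In the wrist view the fingers straddle the ball at (304,197). I'll advance along the normal and close on the ball.

```bash
python3 -m inch '{"jaw":[0,0,0,0,0,0,0,0,0,1,1,1,1,1,1,1,1,1],"linear":[[0,0,0.0175],[0,0,0.0175],[0,0,0.0175],[0,0,0.0175],[0,0,0.0175],[0,0,0.0175],[0,0,0.0175],[0,0,0.0175],[0,0,0],[0,0,0],[0,0,0],[0,0,0],[0,0,0],[0,0,0],[0,0,0],[0,0,0],[0,0,0],[0,0,0]],"rotation":[[0.05,0,0],[0.05,0,0],[0.05,0,0],[0.05,0,0],[0.05,0,0],[0.05,0,0],[0.05,0,0],[0.05,0,0],[0,0,0],[0,0,0],[0,0,0],[0,0,0],[0,0,0],[0,0,0],[0,0,0],[0,0,0],[0,0,0],[0,0,0]]}' 20
python3 - <<'E'
from p import *
plan(*lever('a',.0,-.010),5)
E
```

```text
time_s: 4.32
tool_pos: [0.6188, -0.2051, 0.1279]
orientation: [[0.736, 0.28, 0.616], [0.21, -0.96, 0.185], [0.644, -0.007, -0.765]]
contact_force: [-17.4, 21.5, 13.9]
gripper_width: 0.0345
grip_force: 12.0
5 rows linear [0.0002, 0.0039, -0.0004] rot [-0.15, -0.01, 0.05] | norm 0.0039 now [ 0.6188 -0.2051  0.1279] to [ 0.6236 -0.224   0.13  ] t 4.3167 j [-32.  19. 123.  75.  30. -23.]
```

```bash
python3 -m inch '{"jaw":[1,1],"linear":[[0,0,0],[0,0,0]],"rotation":[[0,0,0],[0,0,0]]}' 20
python3 - <<'E'
from p import *
im,d=imaging.read_camera('wrist'); cv2.imwrite('pics/wrist2.png',im[:,:,::-1])
E
```

```text
time_s: 4.48
tool_pos: [0.6205, -0.2095, 0.1284]
orientation: [[0.737, 0.272, 0.618], [0.209, -0.962, 0.175], [0.643, 0.001, -0.766]]
contact_force: [-7.1, 2.4, 2.8]
gripper_width: 0.0223
grip_force: 20.0
```

View pics/wrist2.png

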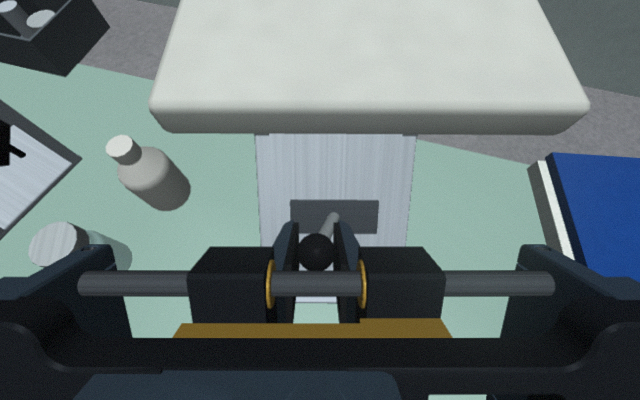

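The ball at (316,250) is clasped between the pads. I'll shift it to centre.

```bash
python3 -m inch '{"jaw":[1,1,1,1,1,1,1],"linear":[[0,0.003,0],[0,0.003,0],[0,0.003,0],[0,0.003,-0.0005],[0,0.003,-0.0005],[0,0,0],[0,0,0]],"rotation":[[0,0,0],[0,0,0],[0,0,0],[0,0,0],[0,0,0],[0,0,0],[0,0,0]]}' 20
python3 - <<'E'
from p import *
plan(*lever('a',.0,-.010),5)
E
```

```text
time_s: 5.12
tool_pos: [0.6243, -0.2249, 0.1292]
orientation: [[0.737, 0.271, 0.619], [0.209, -0.962, 0.174], [0.643, 0.001, -0.766]]
contact_force: [-4.6, 2.2, 1.8]
gripper_width: 0.0229
grip_force: 20.0
5 rows linear [0.0, -0.0002, -0.0002] rot [-0.01, 0.0, 0.03] | norm 0.0003 now [ 0.6243 -0.2249  0.1292] to [ 0.6236 -0.224   0.13  ] t 5.1167 j [-33.  20. 122.  74.  30. -23.]
```

Open, then back off along the normal.

```bash
python3 -m inch '{"jaw":[0,0,0,0,0,0,0,0,0,0,0,0,0,0],"linear":[[0,0,0],[0,0,0],[0,0,0],[0,0,0],[0,0,0],[0,0,0],[0,0,0],[0,0,-0.02],[0,0,-0.02],[0,0,-0.02],[0,0,-0.02],[0,0,-0.02],[0,0,-0.02],[0,0,-0.02]],"rotation":[[0,0,0],[0,0,0],[0,0,0],[0,0,0],[0,0,0],[0,0,0],[0,0,0],[0,0,0],[0,0,0],[0,0,0],[0,0,0],[0,0,0],[0,0,0],[0,0,0]]}' 20
cat > ball.py <<'E'
from p import *
import sys
def ball(s,cam):
    im,d=imaging.read_camera(cam); v,u=np.mgrid[0:400,0:640]
    P=world(cam,np.c_[u.ravel(),v.ravel()],d.ravel()).reshape(400,640,3)
    o,S=frame(s); L=(P-o)@S
    m=(d>0)&(L[...,2]>.12)&(L[...,2]<.17)&(np.abs(L[...,1])<.06)&(L[...,0]<-.025)&(L[...,0]>-.07)&(im.mean(2)<60)
    print(s,cam,m.sum(),'ball local mean',L[m].mean(0).round(4) if m.any() else None)
E
python3 - <<'E'
from ball import *
ball('a','wrist'); ball('a','top'); ball('b','top')
p,R=lever('b',-.015,.13); plan(p,R,20)
# raised via-point
q=p+[-.03,-.15,.08]; plan(q,R,20)
E
```

```text
time_s: 6.28
tool_pos: [0.5372, -0.2493, 0.2372]
orientation: [[0.737, 0.271, 0.619], [0.209, -0.963, 0.173], [0.643, 0.002, -0.766]]
contact_force: [-0.1, 0.1, 1.0]
gripper_width: 0.0909
grip_force: 0.0
a wrist 325 ball local mean [-0.0504 -0.0008  0.1481]
a top 103 ball local mean [-0.0441  0.0024  0.1425]
b top 89 ball local mean [-0.0407 -0.0308  0.1387]
20 rows linear [-0.0007, -0.0235, -0.0006] rot [-0.91, -0.01, 1.1] | norm 0.0235 now [ 0.538  -0.2499  0.2376] to [0.5036 0.2135 0.2372] t 6.4333 j [-41.   4. 126.  57.  40.  -9.]
20 rows linear [0.0005, -0.0159, -0.0048] rot [-0.91, -0.01, 1.1] | norm 0.0166 now [ 0.538  -0.2499  0.2376] to [0.4736 0.0635 0.3172] t 6.4333 j [-41.   4. 126.  57.  40.  -9.]
```

Station a's lever is now centred. For station b, mirroring this pose would take joint 4 below its -61° limit, so I'll fit the kinematics and pick a feasible tool tilt.

```bash
cat > kin.py <<'E'
from p import *
ob=arm.get_obs()
D=[([-77.538,21.709,99.362,0,58.929,-1.908],[.1737,-.6781,.2139]),([-40,3,128,57,39,-9],[.5349,-.233,.2362]),([-33,20,122,74,30,-23],[.6243,-.2249,.1292]),([-41,4,126,57,40,-9],[.538,-.2499,.2376])]
if ob['time_s']<7: D.append((ob['joints'],ob['tool_pos'])); D.append(D[-1])
d2=np.radians
def Rj(j): return (Ro.from_euler('ZYZYZ',[j[0],j[1]+j[2],j[3],j[4],j[5]],degrees=True) if 0 else Ro.from_euler('z',j[0],degrees=True)*Ro.from_euler('y',j[1]+j[2],degrees=True)*Ro.from_euler('z',j[3],degrees=True)*Ro.from_euler('y',j[4],degrees=True)*Ro.from_euler('z',j[5],degrees=True)).as_matrix()
rows=[];rhs=[]
for j,p in D:
    c,s=np.cos(d2(j[0])),np.sin(d2(j[0])); er=np.array([c,s,0]); z=Rj(j)[:,2]; f=d2(j[1]+j[2]);t=d2(j[1])
    # p = er*(a1+L2 sin t+L3 sin f+e cos f)+ez*(d1+L2 cos t+L3 cos f-e sin f)+d6 z
    ez=np.array([0,0,1.]); M=np.c_[er,ez,er*np.sin(t)+ez*np.cos(t),er*np.sin(f)+ez*np.cos(f),er*np.cos(f)-ez*np.sin(f),z]
    rows.append(M);rhs.append(p)
A=np.vstack(rows);b=np.hstack(rhs); X,res,rk,sv=np.linalg.lstsq(A,b,rcond=None)
if __name__=='__main__': print(X.round(4),'resid',np.abs(A@X-b).max(),'sv',sv.round(3)); np.save('kin.npy',X); print(np.abs(Rj(ob['joints'])-np.array(ob['orientation'])).max(),ob['joints'])
X=np.load('kin.npy')
def ik(p,z):
    "returns j1,j2,j3,[j4,j5] for tool axis z"
    a1,d1,L2,L3,e,d6=X; w=p-d6*z; j1=np.arctan2(w[1],w[0]); r=np.hypot(w[0],w[1])-a1; h=w[2]-d1
    l=np.hypot(L3,e); g=np.arctan2(e,L3); c=(r*r+h*h-L2**2-l*l)/(2*L2*l)
    if abs(c)>1: return None
    k=np.arccos(c); j3=k-g
    j2=np.arctan2(r,h)-np.arctan2(l*np.sin(k),L2+l*np.cos(k)); f=j2+j3
    v=Ro.from_euler('y',-f).as_matrix()@Ro.from_euler('z',-j1).as_matrix()@z
    return np.degrees([j1,j2,j3,np.arctan2(v[1],v[0]),np.arccos(v[2])])
E
python3 kin.py; python3 - <<'E'
from kin import *
print('check',ik(np.array(ob['tool_pos']),np.array(ob['orientation'])[:,2]))
o,S=frame('b')
for dy in (-.015,0.):
  for pol in (115,125,132,140,147,155):
    for yaw in range(-40,100,8):   # relative to station axis
        zl=np.array([np.sin(d2(pol))*np.cos(d2(yaw)),np.sin(d2(pol))*np.sin(d2(yaw)),np.cos(d2(pol))])
        z=S@zl; B=o+S@(np.array([0,dy,.084])+.07*N)
        q=[ik(B+z*t,z) for t in (.01,-.13)]
        if any(k is None for k in q): continue
        ok=True
        for k in q:
            j4=k[3] if k[3]>-58 else k[3]+360
            ok&=j4<238 and k[4]>19 and -42<k[1]<125 and k[2]<151
        if ok: print(dy,pol,yaw,q[0].round(0),q[1].round(0))
E
```

```text
[-0.035   0.3639  0.5731  0.6418  0.0548  0.31  ] resid 0.022973925205310552 sv [4.681 3.565 1.108 0.301 0.178 0.163]
1.171775253915342 [-41.37617421   4.39273139 126.15482155  56.80529897  40.06603089
  -9.26327134]
check [-41.2428676    4.41011638 126.33451888  57.02326042  39.87369912]
-0.015 115 16 [  30.   24.  136. -147.   48.] [  43.    8.  148. -129.   48.]
-0.015 115 24 [  24.   23.  138. -164.   47.] [  31.    6.  151. -153.   43.]
-0.015 115 40 [ 12.  24. 138. 161.  47.] [  3.   6. 151. 148.  44.]
-0.015 115 48 [  6.  24. 136. 144.  48.] [ -8.   8. 147. 125.  49.]
-0.015 115 56 [  1.  25. 134. 128.  50.] [-15.  11. 143. 108.  54.]
-0.015 115 64 [ -2.  26. 131. 115.  53.] [-19.  14. 138.  95.  59.]
-0.015 115 72 [ -5.  28. 128. 103.  57.] [-21.  18. 133.  85.  64.]
-0.015 115 80 [ -7.  29. 124.  93.  61.] [-22.  21. 127.  77.  68.]
-0.015 115 88 [ -8.  31. 120.  84.  65.] [-22.  25. 121.  70.  73.]
-0.015 115 96 [ -8.  33. 116.  76.  69.] [-21.  28. 115.  64.  78.]
-0.015 125 24 [  23.   18.  136. -160.   30.] [  28.   -5.  147. -139.   22.]
-0.015 125 40 [ 13.  18. 136. 15
[... 6748 characters left out ...]
 28.  17. 120. -37.  32.] [ 34.   3. 121. -29.  45.]
0.0 155 0 [ 27.  16. 121. -35.  28.] [ 32.   1. 123. -27.  41.]
0.0 155 8 [ 25.  15. 122. -31.  24.] [ 29.  -1. 124. -23.  38.]
0.0 155 16 [ 24.  15. 123. -25.  21.] [ 26.  -2. 126. -17.  34.]
0.0 155 48 [ 16.  15. 123.  24.  21.] [ 13.  -2. 126.  16.  34.]
0.0 155 56 [ 14.  15. 122.  31.  24.] [ 10.  -1. 125.  22.  37.]
0.0 155 64 [ 12.  16. 121.  35.  28.] [  8.   1. 123.  26.  41.]
0.0 155 72 [ 11.  17. 120.  37.  32.] [  6.   3. 121.  29.  45.]
0.0 155 80 [ 10.  18. 118.  37.  36.] [  4.   5. 119.  30.  49.]
0.0 155 88 [  9.  19. 116.  37.  40.] [  3.   7. 116.  30.  53.]
0.0 155 96 [  8.  20. 115.  36.  44.] [  3.   9. 114.  30.  57.]
```

```bash
cat > b.py <<'E'
from kin import *
def tilt(s,pol,y,back,z0=.07):
    o,S=frame(s); zl=np.array([np.sin(d2(pol)),0,np.cos(d2(pol))]); z=S@zl; p=o+S@(np.array([0,y,.084])+z0*N)-back*z
    return p,np.c_[np.cross(S[:,1],z),S[:,1],z]
E
python3 - <<'E'
from b import *
R0=np.array(ob['orientation']);C=imaging.calibration('wrist')['extrinsics']
print('cam in tool',(R0.T@(C[:3,3]-ob['tool_pos'])).round(3),(R0.T@C[:3,2]).round(2))
p1=np.array([.50,0,.30]); R1=np.diag([1.,-1,-1]); plan(p1,R1,20)
print(ik(p1,R1[:,2]))
# next leg, from the waypoint: check joints along
p2,R2=tilt('b',149,-.015,.13); R2=R2@np.diag([-1,-1,1])
from scipy.spatial.transform import Slerp
for (pa,Ra,pb,Rb) in ((np.array(ob['tool_pos']),R0,p1,R1),(p1,R1,p2,R2)):
    s=Slerp([0,1],Ro.from_matrix([Ra,Rb]))
    for t in np.linspace(0,1,6): print(ik(pa+(pb-pa)*t,s(t).as_matrix()[:,2]).round(0),end=' ')
    print()
E
```

```text
cam in tool [ 0.079 -0.001 -0.171] [-0.28 -0.    0.96]
20 rows linear [0.001, -0.0128, -0.0028] rot [-0.26, -1.99, 0.75] | norm 0.0131 now [ 0.538  -0.2499  0.2376] to [0.5 0.  0.3] t 6.4333 j [-41.   4. 126.  57.  40.  -9.]
[  0.          -2.0293919  117.61073609   0.          64.41865581]
[-41.   4. 126.  57.  40.] [-33.  -1. 127.  40.  37.] [-24.  -4. 127.  22.  40.] [-15.  -5. 124.   9.  47.] [ -7.  -4. 121.   3.  55.] [  0.  -2. 118.  -0.  64.] 
[  0.  -2. 118.   0.  64.] [  6.  -4. 121.  -2.  57.] [ 12.  -5. 124.  -6.  50.] [ 19.  -5. 126. -13.  44.] [ 27.  -4. 127. -24.  40.] [ 34.  -1. 127. -38.  38.]
```

```bash
python3 -m inch '{"jaw":[0,0,0,0,0,0,0,0,0,0,0,0,0,0,0,0,0,0,0,0],"linear":[[0.001,-0.0128,-0.0028],[0.001,-0.0128,-0.0028],[0.001,-0.0128,-0.0028],[0.001,-0.0128,-0.0028],[0.001,-0.0128,-0.0028],[0.001,-0.0128,-0.0028],[0.001,-0.0128,-0.0028],[0.001,-0.0128,-0.0028],[0.001,-0.0128,-0.0028],[0.001,-0.0128,-0.0028],[0.001,-0.0128,-0.0028],[0.001,-0.0128,-0.0028],[0.001,-0.0128,-0.0028],[0.001,-0.0128,-0.0028],[0.001,-0.0128,-0.0028],[0.001,-0.0128,-0.0028],[0.001,-0.0128,-0.0028],[0.001,-0.0128,-0.0028],[0.001,-0.0128,-0.0028],[0.001,-0.0128,-0.0028]],"rotation":[[-0.26,-2,0.75],[-0.26,-2,0.75],[-0.26,-2,0.75],[-0.26,-2,0.75],[-0.26,-2,0.75],[-0.26,-2,0.75],[-0.26,-2,0.75],[-0.26,-2,0.75],[-0.26,-2,0.75],[-0.26,-2,0.75],[-0.26,-2,0.75],[-0.26,-2,0.75],[-0.26,-2,0.75],[-0.26,-2,0.75],[-0.26,-2,0.75],[-0.26,-2,0.75],[-0.26,-2,0.75],[-0.26,-2,0.75],[-0.26,-2,0.75],[-0.26,-2,0.75]]}' 20
python3 - <<'E'
from b import *
plan(*tilt('b',149,-.015,.13),20)
E
```

```text
time_s: 8.1
tool_pos: [0.5, 0.0027, 0.2979]
orientation: [[1.0, 0.004, -0.007], [0.004, -1.0, 0.003], [-0.007, -0.003, -1.0]]
contact_force: [-0.1, -0.2, -0.4]
gripper_width: 0.0912
grip_force: 0.0
20 rows linear [-0.0007, -0.0105, 0.0023] rot [-0.18, 1.56, 0.64] | norm 0.0107 now [0.5    0.0027 0.2979] to [0.5198 0.2098 0.2491] t 8.1 j [ -2.  -2. 118.   0.  64.  87.]
```

```bash
python3 -m inch '{"jaw":[0,0,0,0,0,0,0,0,0,0,0,0,0,0,0,0,0,0,0,0],"linear":[[-0.0007,-0.0105,0.0023],[-0.0007,-0.0105,0.0023],[-0.0007,-0.0105,0.0023],[-0.0007,-0.0105,0.0023],[-0.0007,-0.0105,0.0023],[-0.0007,-0.0105,0.0023],[-0.0007,-0.0105,0.0023],[-0.0007,-0.0105,0.0023],[-0.0007,-0.0105,0.0023],[-0.0007,-0.0105,0.0023],[-0.0007,-0.0105,0.0023],[-0.0007,-0.0105,0.0023],[-0.0007,-0.0105,0.0023],[-0.0007,-0.0105,0.0023],[-0.0007,-0.0105,0.0023],[-0.0007,-0.0105,0.0023],[-0.0007,-0.0105,0.0023],[-0.0007,-0.0105,0.0023],[-0.0007,-0.0105,0.0023],[-0.0007,-0.0105,0.0023]],"rotation":[[-0.18,1.56,0.64],[-0.18,1.56,0.64],[-0.18,1.56,0.64],[-0.18,1.56,0.64],[-0.18,1.56,0.64],[-0.18,1.56,0.64],[-0.18,1.56,0.64],[-0.18,1.56,0.64],[-0.18,1.56,0.64],[-0.18,1.56,0.64],[-0.18,1.56,0.64],[-0.18,1.56,0.64],[-0.18,1.56,0.64],[-0.18,1.56,0.64],[-0.18,1.56,0.64],[-0.18,1.56,0.64],[-0.18,1.56,0.64],[-0.18,1.56,0.64],[-0.18,1.56,0.64],[-0.18,1.56,0.64]]}' 20
python3 - <<'E'
from b import *
plan(*tilt('b',149,-.015,-.010,.067),8)
print(ik(*[(lambda p,R:(p,R[:,2]))(*tilt('b',149,y,-.010,.067)) for y in (-.015,)][0]),ik(*(lambda p,R:(p,R[:,2]))(*tilt('b',149,0,-.010,.067))))
im,d=imaging.read_camera('wrist'); cv2.imwrite('pics/wrist3.png',im[:,:,::-1])
E
```

```text
time_s: 9.77
tool_pos: [0.5196, 0.2102, 0.2481]
orientation: [[0.835, -0.223, 0.503], [-0.191, -0.975, -0.114], [0.515, -0.001, -0.857]]
contact_force: [0.8, -0.4, -0.2]
gripper_width: 0.0912
grip_force: 0.0
8 rows linear [0.0002, 0.0001, 0.0178] rot [-0.01, -0.0, 0.0] | norm 0.0178 now [0.5196 0.2102 0.2481] to [0.592  0.1933 0.1268] t 9.7667 j [ 29.  -1. 127. -37.  35. 159.]
[ 27.68444846  15.45068244 124.0646469  -52.29605739  25.06137225] [ 28.98292298  16.18821674 123.0210418  -51.89393255  25.91665641]
```

View pics/wrist3.png

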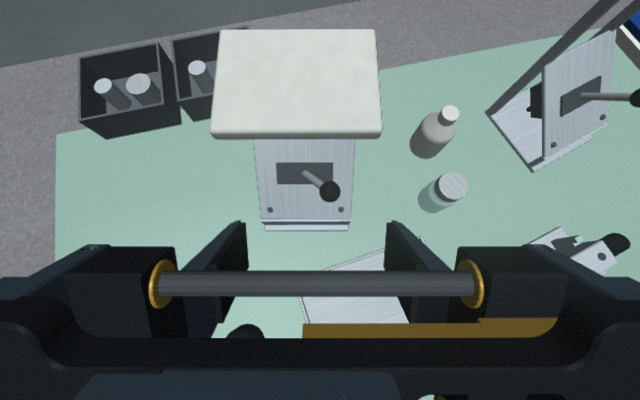

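The ball sits at (330,190), between the fingers. Joint 6 is at 159°, so I'll check its limit before going in.

```bash
python3 - <<'E'
from b import *
j=np.array(ob['joints']);R0=np.array(ob['orientation'])
off=Ro.from_matrix(Rj(j).T@R0).as_rotvec(degrees=True); print(j.round(1),'off',off.round(1))
for pol in (147,149,151):
 for y in (-.015,0):
  for tw in (0,10):
   p,R=tilt('b',pol,y,-.010,.067); R=R@np.diag([-1,-1,1]) if (R[:,1]@R0[:,1])<0 else R
   R=R@Ro.from_euler('z',tw,degrees=True).as_matrix()
   k=ik(p,R[:,2]); M=Rj([*k,0]); t=Ro.from_matrix(M.T@R).as_rotvec(degrees=True)[2]-off[2]
   print(pol,y,tw,k.round(1),'j6',round((t+180)%360-180,1))
E
```

```text
[ 29.3  -0.9 127.2 -36.8  35.3 159.2] off [ 0.  0. 90.]
147 -0.015 0 [ 28.4  15.5 124.8 -58.5  24.9] j6 -177.7
147 -0.015 10 [ 28.4  15.5 124.8 -58.5  24.9] j6 -167.7
147 0 0 [ 29.7  16.3 123.7 -57.9  25.8] j6 -177.3
147 0 10 [ 29.7  16.3 123.7 -57.9  25.8] j6 -167.3
149 -0.015 0 [ 27.7  15.5 124.1 -52.3  25.1] j6 175.8
149 -0.015 10 [ 27.7  15.5 124.1 -52.3  25.1] j6 -174.2
149 0 0 [ 29.   16.2 123.  -51.9  25.9] j6 176.5
149 0 10 [ 29.   16.2 123.  -51.9  25.9] j6 -173.5
151 -0.015 0 [ 27.   15.4 123.3 -46.3  25.5] j6 169.6
151 -0.015 10 [ 27.   15.4 123.3 -46.3  25.5] j6 179.6
151 0 0 [ 28.3  16.2 122.3 -46.1  26.3] j6 170.4
151 0 10 [ 28.3  16.2 122.3 -46.1  26.3] j6 -179.6
```

```bash
python3 - <<'E'
from b import *
p,R=tilt('b',150,-.015,-.010,.067); R0=np.array(ob['orientation'])
R=R@np.diag([-1,-1,1]) if (R[:,1]@R0[:,1])<0 else R
T=Ro.from_euler('z',-5,degrees=True).as_matrix(); z=R[:,2]
plan(p-z*.11,R@T,2,False)
plan(p,R@T,8,False)
E
```

```text
2 rows linear [0.0018, 0.0007, 0.0159] rot [0.0, -0.55, -2.51] | norm 0.016 now [0.5195 0.2111 0.2474] to [0.5382 0.2056 0.2219] t 9.8167 j [ 29.  -1. 127. -37.  35. 159.]
8 rows linear [0.0003, 0.0002, 0.0177] rot [0.0, -0.14, -0.63] | norm 0.0177 now [0.5195 0.2111 0.2474] to [0.5918 0.1933 0.1267] t 9.8167 j [ 29.  -1. 127. -37.  35. 159.]
```

```bash
python3 -m inch '{"jaw":[0,0,0,0,0,0,0,0,0,1,1,1,1,1,1,1,1,1,1,1],"linear":[[0.0018,0.0007,0.016],[0.0018,0.0007,0.016],[0,0,0.0185],[0,0,0.0185],[0,0,0.0185],[0,0,0.0185],[0,0,0.0185],[0,0,0.0175],[0,0,0],[0,0,0],[0,0,0],[0,0,0],[0,0,0],[0,0,0],[0,0,0],[0,0,0],[0,0,0],[0,0,0],[0,0,0],[0,0,0]],"rotation":[[0,-0.55,-2.5],[0,-0.55,-2.5],[0,0,0],[0,0,0],[0,0,0],[0,0,0],[0,0,0],[0,0,0],[0,0,0],[0,0,0],[0,0,0],[0,0,0],[0,0,0],[0,0,0],[0,0,0],[0,0,0],[0,0,0],[0,0,0],[0,0,0],[0,0,0]]}' 20
python3 - <<'E'
from b import *
p,R=tilt('b',150,0,-.010,.069); R0=np.array(ob['orientation'])
plan(p,R0,5,False); print(ob['joints'])
E
```

```text
time_s: 11.48
tool_pos: [0.5904, 0.186, 0.1285]
orientation: [[0.862, -0.156, 0.482], [-0.11, -0.986, -0.124], [0.495, 0.054, -0.867]]
contact_force: [-18.0, -36.8, 31.8]
gripper_width: 0.0302
grip_force: 20.0
5 rows linear [0.0001, -0.0045, -0.0002] rot [0.0, 0.0, 0.0] | norm 0.0045 now [0.5904 0.186  0.1285] to [0.5939 0.2082 0.1282] t 11.4833 j [ 23.  16. 124. -49.  23. 164.]
[ 22.82841222  15.76753507 123.8118521  -49.16793896  23.45515303
 163.87993345]
```

```bash
python3 -m inch '{"jaw":[1,1,1],"linear":[[0,-0.001,0],[0,-0.001,0],[0,-0.001,0]],"rotation":[[0,0,0],[0,0,0],[0,0,0]]}' 20
python3 - <<'E'
from b import *
im,d=imaging.read_camera('wrist'); cv2.imwrite('pics/wrist4.png',im[:,:,::-1])
E
```

```text
time_s: 11.73
tool_pos: [0.5909, 0.1888, 0.1284]
orientation: [[0.862, -0.157, 0.482], [-0.11, -0.986, -0.124], [0.495, 0.054, -0.867]]
contact_force: [-18.8, -35.9, 31.8]
gripper_width: 0.0356
grip_force: 20.0
```

View pics/wrist4.png

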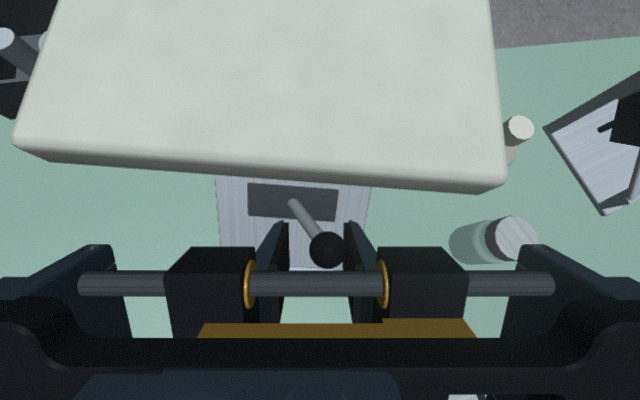

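The ball at (328,250) is still at its end. Only the right finger touches it, and friction is blocking the ball's outward rise. I'll ease the tool back along the arc while pushing.

```bash
python3 -m inch '{"jaw":[1,1,1,1],"linear":[[0,-0.001,-0.002],[0,-0.001,-0.002],[0,-0.001,-0.002],[0,0,0]],"rotation":[[0,0,0],[0,0,0],[0,0,0],[0,0,0]]}' 20
```

```text
time_s: 12.12
tool_pos: [0.5902, 0.1977, 0.1332]
orientation: [[0.861, -0.15, 0.487], [-0.109, -0.988, -0.111], [0.497, 0.043, -0.866]]
contact_force: [4.3, 0.6, -9.8]
gripper_width: 0.0226
grip_force: 20.0
```

```bash
python3 - <<'E'
from b import *
o,S=frame('b'); R0=np.array(ob['orientation'])
print(ob['tool_pos'],'local',((np.array(ob['tool_pos'])-o)@S).round(4),'axis',(R0[:,2]@S).round(3))
p,R=tilt('b',150,0,-.008,.07); plan(p,R0,5,False)
E
```

```text
[0.59017839 0.19772459 0.13324105] local [-0.0407 -0.011   0.1332] axis [ 0.499  0.    -0.866]
5 rows linear [-0.0001, -0.0022, 0.0004] rot [0.0, 0.0, 0.0] | norm 0.0023 now [0.5902 0.1977 0.1332] to [0.5923 0.2086 0.1307] t 12.1167 j [ 24.  15. 123. -48.  24. 164.]
```

Ball gripped at y = -11 mm. Shift 11 mm to centre, open, and back off.

```bash
python3 -m inch '{"jaw":[1,1,1,1,1,1,1,0,0,0,0,0,0,0,0],"linear":[[0,-0.0022,0],[0,-0.0022,0],[0,-0.0022,0],[0,-0.0022,0],[0,-0.0022,0],[0,0,0],[0,0,0],[0,0,0],[0,0,0],[0,0,0],[0,0,0],[0,0,0],[0,0,0],[0,0,0],[0,0,0]],"rotation":[[0,0,0],[0,0,0],[0,0,0],[0,0,0],[0,0,0],[0,0,0],[0,0,0],[0,0,0],[0,0,0],[0,0,0],[0,0,0],[0,0,0],[0,0,0],[0,0,0],[0,0,0]]}' 20
python3 -m inch '{"jaw":[0,0,0,0,0,0,0],"linear":[[0,0,-0.02],[0,0,-0.02],[0,0,-0.02],[0,0,-0.02],[0,0,-0.02],[0,0,-0.02],[0,0,-0.02]],"rotation":[[0,0,0],[0,0,0],[0,0,0],[0,0,0],[0,0,0],[0,0,0],[0,0,0]]}' 20
cat > k.py <<'E'
from b import *
CR=np.array([.4357,-.1217]); TR=np.array([.4528,.1414])
def down(c,z,ax):   # ax: long axis deg; fingers close across it
    a=d2(ax); x=np.array([np.cos(a),np.sin(a),0]); zz=np.array([0,0,-1.]); return np.r_[c,z],np.c_[x,np.cross(zz,x),zz]
E
python3 - <<'E'
from ball import *
from k import *
ball('b','wrist'); ball('b','top'); ball('a','top')
p,R=down(CR,.20,-77)
plan(p,R,20)
plan([.46,.08,.28],R,12)
print(ik(p,R[:,2]))
E
```

```text
time_s: 13.37
tool_pos: [0.5918, 0.2083, 0.133]
orientation: [[0.861, -0.15, 0.487], [-0.109, -0.988, -0.112], [0.498, 0.044, -0.866]]
contact_force: [0.1, 1.0, 0.0]
gripper_width: 0.0729
grip_force: 0.0
time_s: 13.95
tool_pos: [0.523, 0.224, 0.2551]
orientation: [[0.861, -0.15, 0.487], [-0.109, -0.988, -0.112], [0.497, 0.043, -0.866]]
contact_force: [0.9, 0.2, 0.4]
gripper_width: 0.0913
grip_force: 0.0
b wrist 309 ball local mean [-0.0481  0.002   0.1493]
b top 97 ball local mean [-0.0442 -0.0021  0.143 ]
a top 103 ball local mean [-0.0438  0.0025  0.1423]
20 rows linear [0.0076, 0.0172, 0.0045] rot [-0.79, -1.39, 3.37] | norm 0.0193 now [0.5239 0.2244 0.2555] to [ 0.4357 -0.1217  0.2   ] t 14.1 j [ 30.  -0. 125. -34.  37. 153.]
12 rows linear [0.0044, 0.0133, -0.0013] rot [-1.32, -2.31, 5.61] | norm 0.014 now [0.5239 0.2244 0.2555] to [0.46 0.08 0.28] t 14.1 j [ 30.  -0. 125. -34.  37. 153.]
[-15.60614511   0.49365542 126.13387267   0.          53.37247192]
```

Both levers are centred. Next is the cradle, with the half-turned grasp so joint 6 stays in range at the tray too.

```bash
python3 - <<'E'
from k import *
p,R=down([.455,.05],.27,50); plan(p,R,15,False); print(ik(p,R[:,2]).round(0))
E
```

```text
15 rows linear [-0.0082, 0.01, -0.0026] rot [1.16, -1.74, -3.77] | norm 0.0132 now [0.5239 0.2244 0.2555] to [0.455 0.05  0.27 ] t 14.1 j [ 30.  -0. 125. -34.  37. 153.]
[  6.  -4. 123.   0.  61.]
```

```bash
python3 -m inch '{"jaw":[0,0,0,0,0,0,0,0,0,0,0,0,0,0,0],"linear":[[-0.0082,0.01,-0.0026],[-0.0082,0.01,-0.0026],[-0.0082,0.01,-0.0026],[-0.0082,0.01,-0.0026],[-0.0082,0.01,-0.0026],[-0.0082,0.01,-0.0026],[-0.0082,0.01,-0.0026],[-0.0082,0.01,-0.0026],[-0.0082,0.01,-0.0026],[-0.0082,0.01,-0.0026],[-0.0082,0.01,-0.0026],[-0.0082,0.01,-0.0026],[-0.0082,0.01,-0.0026],[-0.0082,0.01,-0.0026],[-0.0082,0.01,-0.0026]],"rotation":[[1.16,-1.74,-3.77],[1.16,-1.74,-3.77],[1.16,-1.74,-3.77],[1.16,-1.74,-3.77],[1.16,-1.74,-3.77],[1.16,-1.74,-3.77],[1.16,-1.74,-3.77],[1.16,-1.74,-3.77],[1.16,-1.74,-3.77],[1.16,-1.74,-3.77],[1.16,-1.74,-3.77],[1.16,-1.74,-3.77],[1.16,-1.74,-3.77],[1.16,-1.74,-3.77],[1.16,-1.74,-3.77]]}' 20
python3 - <<'E'
from k import *
p,R=down(CR,.17,103); plan(p,R,15,False)
E
```

```text
time_s: 15.35
tool_pos: [0.4539, 0.0481, 0.2678]
orientation: [[0.642, 0.766, -0.006], [0.766, -0.642, -0.003], [-0.006, -0.002, -1.0]]
contact_force: [0.0, 1.0, -0.1]
gripper_width: 0.0914
grip_force: 0.0
15 rows linear [-0.0116, 0.0019, 0.0066] rot [-0.02, 0.02, -3.53] | norm 0.0135 now [0.4539 0.0481 0.2678] to [ 0.4357 -0.1217  0.17  ] t 15.35 j [  3.  -5. 124.  -0.  61.  43.]
```

```bash
python3 -m inch '{"jaw":[0,0,0,0,0,0,0,0,0,0,0,0,0,0,0,0],"linear":[[-0.0116,0.0019,0.0066],[-0.0116,0.0019,0.0066],[-0.0116,0.0019,0.0066],[-0.0116,0.0019,0.0066],[-0.0116,0.0019,0.0066],[-0.0116,0.0019,0.0066],[-0.0116,0.0019,0.0066],[-0.0116,0.0019,0.0066],[-0.0116,0.0019,0.0066],[-0.0116,0.0019,0.0066],[-0.0116,0.0019,0.0066],[-0.0116,0.0019,0.0066],[-0.0116,0.0019,0.0066],[-0.0116,0.0019,0.0066],[-0.0116,0.0019,0.0066],[0,0,0]],"rotation":[[0,0,-3.53],[0,0,-3.53],[0,0,-3.53],[0,0,-3.53],[0,0,-3.53],[0,0,-3.53],[0,0,-3.53],[0,0,-3.53],[0,0,-3.53],[0,0,-3.53],[0,0,-3.53],[0,0,-3.53],[0,0,-3.53],[0,0,-3.53],[0,0,-3.53],[0,0,0]]}' 20
python3 - <<'E'
from k import *
p,R=down(CR,.17,103); plan(p,R,3,False)
p,R=down(CR,.038,103); plan(p,R,10,False)
im,d=imaging.read_camera('wrist'); cv2.imwrite('pics/wrist5.png',im[:,:,::-1])
v,u=np.mgrid[0:400,0:640]; P=world('wrist',np.c_[u.ravel(),v.ravel()],d.ravel()).reshape(400,640,3)
L=P-np.r_[CR,0]; a=d2(103); lx=L[...,0]*np.cos(a)+L[...,1]*np.sin(a); ly=-L[...,0]*np.sin(a)+L[...,1]*np.cos(a)
m=(d>0)&(abs(lx)<.1)&(abs(ly)<.03)&(L[...,2]>.064)&(L[...,2]<.08)
print(m.sum(),lx[m].min(),lx[m].max(),np.percentile(ly[m],[2,98]), L[...,2][m].mean())
E
```

```text
time_s: 16.68
tool_pos: [0.4354, -0.1214, 0.1682]
orientation: [[-0.224, 0.975, -0.005], [0.975, 0.224, -0.002], [-0.001, -0.005, -1.0]]
contact_force: [0.0, -0.4, -0.4]
gripper_width: 0.0914
grip_force: 0.0
3 rows linear [-0.0001, 0.0001, -0.0006] rot [-0.1, 0.01, -0.02] | norm 0.0006 now [ 0.4354 -0.1214  0.1682] to [ 0.4357 -0.1217  0.17  ] t 16.6833 j [-18.   3. 129.  -0.  49. -31.]
10 rows linear [-0.0, 0.0001, 0.013] rot [-0.03, 0.0, -0.01] | norm 0.013 now [ 0.4354 -0.1214  0.1682] to [ 0.4357 -0.1217  0.038 ] t 16.6833 j [-18.   3. 129.  -0.  49. -31.]
3649 -0.07406168799947851 0.06396419662845629 [-0.01442674  0.01743872] 0.07095497869834332
```

View pics/wrist5.png

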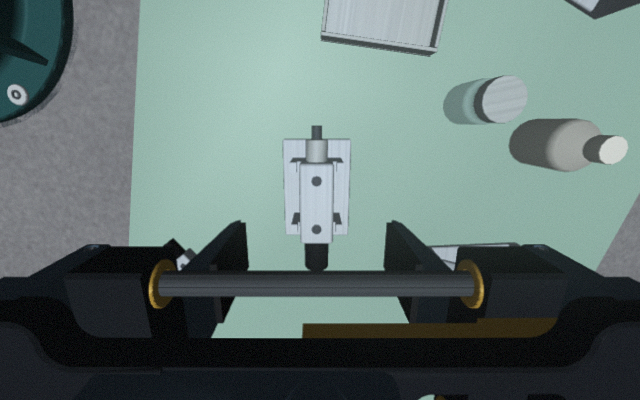

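The instrument at (317,200) lies centred between the fingers and aligned with them. I'll descend and grip.

```bash
python3 -m inch '{"jaw":[0,0,0,0,0,0,0,0,0,0,0,1,1,1,1,1,1,1,1,1],"linear":[[0,0,0.013],[0,0,0.013],[0,0,0.013],[0,0,0.013],[0,0,0.013],[0,0,0.013],[0,0,0.013],[0,0,0.013],[0,0,0.013],[0,0,0.013],[0,0,0],[0,0,0],[0,0,0],[0,0,0],[0,0,0],[0,0,0],[0,0,0],[0,0,0],[0,0,0],[0,0,0]],"rotation":[[-0.03,0,0],[-0.03,0,0],[-0.03,0,0],[-0.03,0,0],[-0.03,0,0],[-0.03,0,0],[-0.03,0,0],[-0.03,0,0],[-0.03,0,0],[-0.03,0,0],[0,0,0],[0,0,0],[0,0,0],[0,0,0],[0,0,0],[0,0,0],[0,0,0],[0,0,0],[0,0,0],[0,0,0]]}' 30
```

```text
time_s: 18.4
tool_pos: [0.4358, -0.1202, 0.0403]
orientation: [[-0.223, 0.975, 0.003], [0.975, 0.223, -0.001], [-0.001, 0.002, -1.0]]
contact_force: [-0.7, -0.6, 0.6]
gripper_width: 0.0341
grip_force: 0.4
```

```bash
python3 -m inch '{"jaw":[1,1,1,1,1,1,1,1,1,1,1,1,1],"linear":[[0,0,0],[0,0,0],[0,0,0],[0,0,-0.008],[0,0,-0.012],[0,0,-0.012],[0,0,-0.012],[0,0,-0.012],[0,0,-0.012],[0,0,-0.012],[0,0,-0.012],[0,0,-0.01],[0,0,0]],"rotation":[[0,0,0],[0,0,0],[0,0,0],[0,0,0],[0,0,0],[0,0,0],[0,0,0],[0,0,0],[0,0,0],[0,0,0],[0,0,0],[0,0,0],[0,0,0]]}' 30
python3 - <<'E'
from k import *
p,R=down(TR,.14,95.4); plan(p,R,18,False)
E
```

```text
time_s: 19.48
tool_pos: [0.4364, -0.1204, 0.1442]
orientation: [[-0.223, 0.975, 0.005], [0.975, 0.223, -0.002], [-0.003, 0.005, -1.0]]
contact_force: [0.4, -0.3, -0.8]
gripper_width: 0.0339
grip_force: 30.0
18 rows linear [0.0142, 0.0033, 0.0002] rot [0.02, 0.01, 0.42] | norm 0.0146 now [ 0.4364 -0.1204  0.1442] to [0.4528 0.1414 0.14  ] t 19.4833 j [-18.   5. 129.   0.  45. -31.]
```

```bash
python3 -m inch '{"jaw":[1,1,1,1,1,1,1,1,1,1,1,1,1,1,1,1,1,1,1,1],"linear":[[0.0142,0.0033,0.0002],[0.0142,0.0033,0.0002],[0.0142,0.0033,0.0002],[0.0142,0.0033,0.0002],[0.0142,0.0033,0.0002],[0.0142,0.0033,0.0002],[0.0142,0.0033,0.0002],[0.0142,0.0033,0.0002],[0.0142,0.0033,0.0002],[0.0142,0.0033,0.0002],[0.0142,0.0033,0.0002],[0.0142,0.0033,0.0002],[0.0142,0.0033,0.0002],[0.0142,0.0033,0.0002],[0.0142,0.0033,0.0002],[0.0142,0.0033,0.0002],[0.0142,0.0033,0.0002],[0.0142,0.0033,0.0002],[0,0,0],[0,0,0]],"rotation":[[0,0,0.42],[0,0,0.42],[0,0,0.42],[0,0,0.42],[0,0,0.42],[0,0,0.42],[0,0,0.42],[0,0,0.42],[0,0,0.42],[0,0,0.42],[0,0,0.42],[0,0,0.42],[0,0,0.42],[0,0,0.42],[0,0,0.42],[0,0,0.42],[0,0,0.42],[0,0,0.42],[0,0,0],[0,0,0]]}' 30
python3 - <<'E'
from k import *
im,d=imaging.read_camera('wrist'); cv2.imwrite('pics/wrist6.png',im[:,:,::-1])
p,R=down(TR,.14,95.4); plan(p,R,2,False)
p,R=down(TR,.008,95.4); plan(p,R,12,False)
E
```

```text
time_s: 21.15
tool_pos: [0.4524, 0.1417, 0.1381]
orientation: [[-0.094, 0.996, 0.002], [0.996, 0.094, -0.001], [-0.001, 0.002, -1.0]]
contact_force: [-0.5, -0.5, -1.5]
gripper_width: 0.0341
grip_force: 30.0
2 rows linear [0.0, 0.0002, -0.0009] rot [0.05, 0.04, -0.02] | norm 0.001 now [0.4524 0.1413 0.1381] to [0.4528 0.1414 0.14  ] t 21.2 j [ 15.   8. 127.  -0.  45.   9.]
12 rows linear [0.0, 0.0, 0.0108] rot [0.01, 0.01, -0.0] | norm 0.0108 now [0.4524 0.1413 0.1381] to [0.4528 0.1414 0.008 ] t 21.2 j [ 15.   8. 127.  -0.  45.   9.]
```

View pics/wrist6.png

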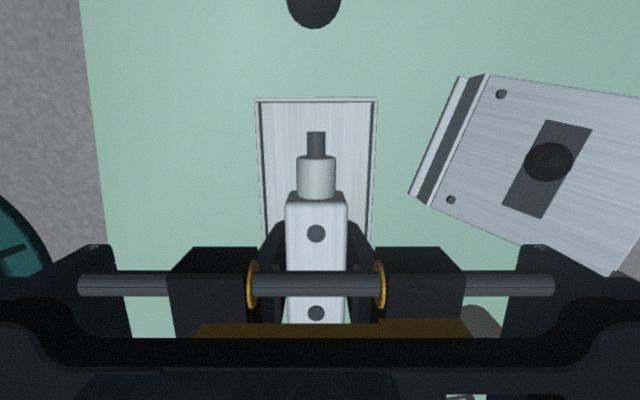

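The instrument is held and aligned over the tray at (316,170). I'll lower it and then creep to contact.

```bash
python3 -m inch '{"jaw":[1,1,1,1,1,1,1,1,1,1,1,1,1,1,1],"linear":[[0,0,0.014],[0,0,0.014],[0,0,0.014],[0,0,0.014],[0,0,0.014],[0,0,0.014],[0,0,0.012],[0,0,0.01],[0,0,0.008],[0,0,0.006],[0,0,0.005],[0,0,0.003],[0,0,0.002],[0,0,0],[0,0,0]],"rotation":[[0,0,0],[0,0,0],[0,0,0],[0,0,0],[0,0,0],[0,0,0],[0,0,0],[0,0,0],[0,0,0],[0,0,0],[0,0,0],[0,0,0],[0,0,0],[0,0,0],[0,0,0]]}' 30
```

```text
time_s: 22.45
tool_pos: [0.4534, 0.1415, 0.0087]
orientation: [[-0.093, 0.996, 0.003], [0.996, 0.093, -0.001], [-0.001, 0.003, -1.0]]
contact_force: [-0.5, 1.0, -1.4]
gripper_width: 0.0338
grip_force: 30.0
```

```bash
python3 -m inch '{"jaw":[1,1,1,1,1,1],"linear":[[0,0,0.001],[0,0,0.001],[0,0,0.001],[0,0,0.0005],[0,0,0],[0,0,0]],"rotation":[[0,0,0],[0,0,0],[0,0,0],[0,0,0],[0,0,0],[0,0,0]]}' 30
```

```text
time_s: 22.95
tool_pos: [0.4532, 0.1415, 0.005]
orientation: [[-0.093, 0.996, 0.003], [0.996, 0.093, -0.001], [-0.001, 0.003, -1.0]]
contact_force: [0.3, -0.5, -1.2]
gripper_width: 0.0339
grip_force: 30.0
```

```bash
python3 -m inch '{"jaw":[1,1,1,1],"linear":[[0,0,0.0005],[0,0,0.0005],[0,0,0.0003],[0,0,0]],"rotation":[[0,0,0],[0,0,0],[0,0,0],[0,0,0]]}' 10
```

```text
time_s: 23.28
tool_pos: [0.4533, 0.1415, 0.0042]
orientation: [[-0.093, 0.996, 0.002], [0.996, 0.093, -0.001], [-0.001, 0.002, -1.0]]
contact_force: [-3.8, -1.1, 14.6]
gripper_width: 0.034
grip_force: 16.7
```

Contact with the floor. Open partway (the tray is narrower than the fully open fingers), then lift.

```bash
python3 -m inch '{"jaw":[0.55,0.5,0.4,0.4,0.4,0.4,0.4,0.4],"linear":[[0,0,-0.0005],[0,0,-0.0005],[0,0,0],[0,0,0],[0,0,0],[0,0,0],[0,0,0],[0,0,0]],"rotation":[[0,0,0],[0,0,0],[0,0,0],[0,0,0],[0,0,0],[0,0,0],[0,0,0],[0,0,0]]}' 10
python3 -m inch '{"jaw":[0.4,0.4,0.4,0.4,0.4,0.4,0.4,0.4,0.4,0.4,0.4],"linear":[[0,0,-0.006],[0,0,-0.012],[0,0,-0.015],[0,0,-0.015],[0,0,-0.015],[0,0,-0.015],[0,0,-0.015],[0,0,-0.015],[0,0,-0.015],[0,0,0],[0,0,0]],"rotation":[[0,0,0],[0,0,0],[0,0,0],[0,0,0],[0,0,0],[0,0,0],[0,0,0],[0,0,0],[0,0,0],[0,0,0],[0,0,0]]}'
python3 - <<'E'
from ball import *
ball('b','top'); ball('a','top')
im,d=imaging.read_camera('wrist'); v,u=np.mgrid[0:400,0:640]; P=world('wrist',np.c_[u.ravel(),v.ravel()],d.ravel()).reshape(400,640,3)
L=P-np.r_[.4528,.1414,0]; a=d2(95.4) if 0 else np.radians(95.4); lx=L[...,0]*np.cos(a)+L[...,1]*np.sin(a); ly=-L[...,0]*np.sin(a)+L[...,1]*np.cos(a)
m=(d>0)&(abs(lx)<.09)&(abs(ly)<.045)&(L[...,2]>.02)&(L[...,2]<.08)
print(m.sum(),lx[m].min(),lx[m].max(),np.percentile(ly[m],[2,98]),np.percentile(L[...,2][m],[10,50,90]))
cv2.imwrite('pics/wrist7.png',im[:,:,::-1])
E
```

```text
time_s: 23.95
tool_pos: [0.4532, 0.1414, 0.0047]
orientation: [[-0.093, 0.996, 0.003], [0.996, 0.093, -0.001], [-0.001, 0.003, -1.0]]
contact_force: [-0.2, -0.8, 0.3]
gripper_width: 0.0546
grip_force: 0.0
time_s: 24.87
tool_pos: [0.4533, 0.1417, 0.1284]
orientation: [[-0.093, 0.996, 0.004], [0.996, 0.093, -0.0], [-0.001, 0.004, -1.0]]
contact_force: [-0.4, 0.1, -0.4]
gripper_width: 0.0543
grip_force: 0.0
b top 95 ball local mean [-0.0446 -0.002   0.1433]
a top 98 ball local mean [-0.0439  0.0024  0.1432]
3977 -0.07670108869622591 0.07457439441833504 [-0.01489339  0.01671645] [0.02603346 0.03293834 0.03422755]
```

View pics/wrist7.png

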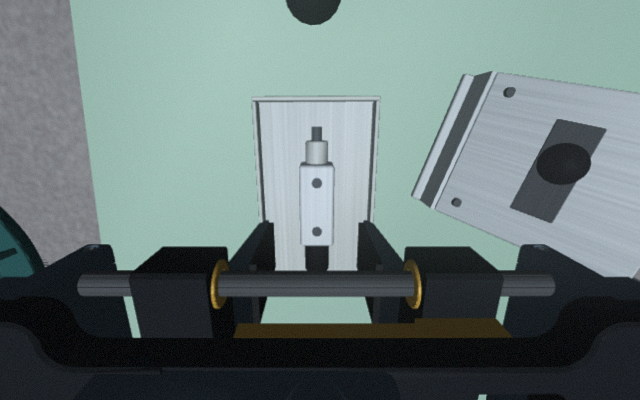

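The instrument lies flat and centred in the tray at (317,200), with its top at 34 mm. Both levers are centred and the gripper is clear.

```bash
python3 -c "
from workcell import arm; print(arm.job_done())"
```

```text
the job is handed in; nothing more can be done
None
```

I handed the job in: both jog levers measured at their centre off detents before the instrument was moved. It now lies flat, centred and released in the steel tray, with the gripper clear. The bystanders weren't measured again at the end, but the arm kept clear of them. I don't have the judge's result.

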